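Put the immersion oil away in the drawer

ROBOT

A 6-joint arm with a two-finger parallel gripper is mounted at the origin on a cart in front of the work surface, level with it; the furniture and walls round the work are solid. World frame = base frame: x ahead of the robot, y to its left, z up, the work surface at z = 0. Lengths are in m, angles in rad, forces in N, time in s.
With the tool pointing down it reaches from about 0.425 to 0.95 m from the base axis. Payload 3.5 kg.
Tool frame: the origin (TCP) lies midway between the tips of the shut fingers; the grasp point (between the pads) lies 19 mm behind it; z points along the fingers, y is the line along which they close (so a half turn about z gives the same grasp; the last joint's range is limited). The gripper opens to 85 mm and grips with 20 to 120 N. Pads are 22 mm wide; open, the fingers measure 114 mm over their backs; the gripper's body (76 mm by 85 mm) begins 54 mm behind the grasp point. The pads swing forward as they close: fully open they stand 13 mm farther back than shut.
Start: joints at [1.142, 0.286, 1.577, -0, 1.279, -0.15], TCP at [0.186, 0.649, 0.231] pointing down, gripper open.
Joint ranges: [-2.77, 2.77], [-0.9, 2.22], [0.21, 2.48], [-1.53, 4.67], [0.24, 2.81], [-2.84, 2.84]. Speed limits (rad/s): [2.79, 2.79, 3.14, 3.14, 3.14, 3.14].

INTERFACE

Orientations are given as a unit quaternion [x, y, z, w].
In Python, from plant import ctrl gives the robot as it stands.
- The arm moves only by the tool send_rows, never from a script. Its argument "series" is a list that holds one entry, the list of rows, each a list of 7 numbers: the shift along the tool's x, y, z in cm, then the turn, a rotation vector about the tool's x, y, z in rad, then the opening, from -1 (shut) to 1 (fully open). In form: [[[x, y, z, rx, ry, rz, jaw], ...]]. A call has 1 to 10 rows; each row shifts and turns the commanded pose from where the row before left it, along the tool's axes as they then stand; what a row does not reach is not made up. A row lasts 1/8 s, in which the tool goes at most 62.5 mm and 10.7 degrees, less where a joint would pass 70% of its speed; a pose out of reach is approached as far as the arm can. A call is refused whole if a number of a shift passes 6.25 or a number of a turn 0.188, either way. A call with a gripper value outside its range is refused whole. The fingers move at their own pace and stop on an object; "force" is the grip in N (left out, the last holds). Time passes only in rows, so rows that do not move let the fingers close. It gives the time, the measured TCP pose, the force, the opening and the grip force at its end, in the units of the state.
- ctrl.get_state(): the state, without advancing time (a new reading comes with each control period).
- ctrl.read_camera(name): name is "scene" or "top" or "wrist"; returns a dict with "img" (480x640x3 uint8, red, green, blue), "fx", "fy", "cx", "cy" (pixels), "k1" (the pictures are not rectified: a ray, as slopes to the right and down, at radius r is drawn at 1 + k1 r^2 times it, then the intrinsics apply), "R" (3x3) and "t" (3): a world point X has camera coordinates R X + t; the wrist camera has in their place "hand_eye" (4x4, takes a point from camera to tool coordinates, whose origin is the TCP and whose axes are the flange's). Camera axes: x right, y down, z forward; pixel columns grow to the right and rows downward; lengths in m; the calibration is good to about 2 mm. A picture is of the moment at which its call begins: read the wrist's pose just before it. There is no depth.
- ctrl.sign_off(): hands the job in; it is judged then, once.
The state is a dict: "time": time; "qpos": joint angles; "dq": joint speeds; "joint_efforts": joint torques, N m; "eef_pos": TCP position; "tcp_rot": TCP orientation; "contact_force": force on the tool from outside, world axes, zero at the start; "wrist_torque": the same for the moment, N m; "opening": opening from 0.0 (shut) to 1.0 (fully open); "finger_force": force on a finger pad.
Only numpy, scipy, OpenCV 4.12 (cv2) and the standard library are available. Lean on these libraries where they do the work, as an engineer would, in place of code of your own. Each camera call takes 0.05 s, during which the arm holds its last target. There are 200 camera calls.

TASK

Put the small screw-cap oil bottle away: stand it upright on the floor of the open drawer of the low drawer unit, let go of it, then slide the drawer fully shut with the bottle still standing inside. Leave the dropper bottle standing where it is.

Things in the scene. Friction and masses are not known exactly. Their poses are not given: they have to be found in the camera images.
- oil_bottle: The bottle to put away: short round bottle of straw-coloured oil with a plain screw cap, 29 mm diameter, 62 mm tall, 30 g, standing on the worktop. Its neighbours are a taller dropper bottle with a long bulb and two thinner, shorter vials (22 x 47 mm). Origin: centre of its underside, z up. Grip the body 10 to 43 mm above the underside; the cap above 45 mm gives no hold.
- dropper: Bystander: brown dropper bottle, 33 mm diameter, 101 mm tall with its long black bulb, standing on the worktop. Origin at the centre of its underside, z up. It must stay standing where it is.
- drawer_floor (a point): Point on the drawer's floor, 22 mm above the worktop, midway across; moves with the drawer. x: into the unit (closing), y: left, z: up. Clear inside x -60 to 135, y -84 to 84 mm; walls 61, front panel 70 mm high above the floor; panel's outer face x = -81. Bar handle on it, 11 mm thick, 105 long in y: centre x = -116, y = 0, 45 mm above the floor. Push bar or panel along x to close.
- unit_drawer0 (a joint): How far the drawer is pulled out, m: 0 shut (solid stop), at most 0.166; starts 0.14 to 0.16. Slides with 1 to 3 N, no spring or catch. Its unit is a fixed low white box, 240 deep, 210 wide, 105 mm tall, with a grey drawer front; the unit's front edge lies at x = -66 mm + this value in drawer_floor's frame, and the drawer is open from above only in front of that.
Mind the look-alikes: they are no part of the job. What is shaped like the oil_bottle but yellow is not meant.

How it is judged:
On the way:
1. the oil bottle stands upright on the floor of the open drawer, let go (value of joint unit_drawer0 above 0.05 m and x of oil_bottle in the frame of drawer_floor between -0.06 and 0.135 m and y of oil_bottle in the frame of drawer_floor between -0.084 and 0.084 m and z of oil_bottle in the frame of drawer_floor below 0.01 m and angle between oil_bottle's own z axis and vertical below 0.2 rad and contact force between oil_bottle and the fingers below 0.1 N), for 0.2 s.
At the end, for the whole second after the job is handed in: The drawer is shut to within 10 mm, and the oil bottle stands upright (within 0.2 rad) on its floor, inside its walls, at rest (value of joint unit_drawer0 below 0.01 m and x of oil_bottle in the frame of drawer_floor between -0.06 and 0.135 m and y of oil_bottle in the frame of drawer_floor between -0.084 and 0.084 m and z of oil_bottle in the frame of drawer_floor below 0.01 m and angle between oil_bottle's own z axis and vertical below 0.2 rad and linear speed of oil_bottle below 0.03 m/s); the robot touches nothing.
It fails at once if the dropper bottle is pushed more than 40 mm away or knocked over (distance of dropper from where it was at the start of the episode above 0.04 m or angle between dropper's own z axis and vertical above 0.5 rad).
It also fails if it takes over 51 s, if anything falls off the work surface, if the arm or the gripper's body presses on something with over 40 N, if the wrist force passes 120 N, or if a joint passes its speed limit or range.

## Working session

There is one attempt and no reset: what is moved stays moved. The work goes in short steps, Python scripts to look and compute and a tool call to move; the robot and the scene stay as the last step left them, time stands still between calls to the robot, and variables do not carry over. Pictures are saved under pics/ and viewed, at most 10 in all, crops included, and the job is handed in when it is done.

Besides the shell and the picture viewer there is one more tool, called after ">>>" as name(argument=value, ...), one argument or row to a line, values as JSON. send_rows: Moves the arm, as the interface text tells. Its arguments: {"type":"object","properties":{"series":{"type":"array"},"force":{"type":"number"}},"required":["series"]}

```bash
mkdir -p pics; cat > h.py <<'E'
import numpy as np, cv2
from plant import ctrl
from scipy.spatial.transform import Rotation as Ro
def cam(n):
    s=ctrl.get_state(); c=ctrl.read_camera(n)
    if n=="wrist":
        T=np.eye(4);T[:3,:3]=Ro.from_quat(s["tcp_rot"]).as_matrix();T[:3,3]=s["eef_pos"]
        W=np.linalg.inv(T@np.array(c["hand_eye"]));c["R"],c["t"]=W[:3,:3],W[:3,3]
    c["R"]=np.array(c["R"]);c["t"]=np.array(c["t"]).ravel()
    return c
def ray(c,u,v):
    d=np.array([(u-c["cx"])/c["fx"],(v-c["cy"])/c["fy"]]);s=d.copy()
    for _ in range(20): s=d/(1+c["k1"]*(s@s))
    return -c["R"].T@c["t"], c["R"].T@np.array([s[0],s[1],1.])
def onz(c,u,v,z):
    o,d=ray(c,u,v); return o+d*(z-o[2])/d[2]
def proj(c,X):
    p=c["R"]@np.array(X)+c["t"];s=p[:2]/p[2];s=s*(1+c["k1"]*(s@s))
    return s[0]*c["fx"]+c["cx"],s[1]*c["fy"]+c["cy"]
def save(n,im): cv2.imwrite("pics/"+n+".png",cv2.cvtColor(im,cv2.COLOR_RGB2BGR))
E
python3 - <<'E'
from h import *
s=ctrl.get_state();print(s["time"],s["eef_pos"],s["tcp_rot"],s["opening"])
for n in("scene","top"):
    c=cam(n);save(n,c["img"]);print(n,c["fx"],c["k1"],-c["R"].T@c["t"],c["R"][2])
E
```

```text
0.0 [0.1854321  0.64835104 0.22994375] [ 1.38928332e-01  9.90301756e-01 -1.11339181e-03 -3.34604419e-04] 0.9951891732586017
scene 620.2925601043935 -0.013253643886940865 [-0.57283803 -0.58331099  0.95051474] [ 0.7238425   0.41930527 -0.54793716]
top 469.68541040581863 0.0020491518386881696 [0.32761743 0.07389162 1.4078918 ] [ 0.18142276  0.01913091 -0.98321909]
```

View pics/scene.png

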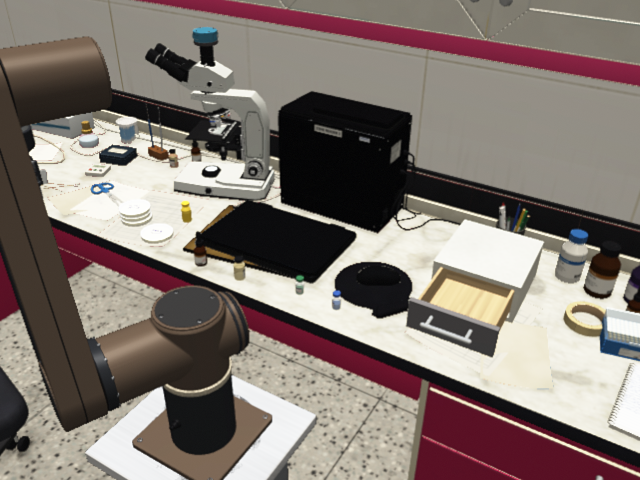

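View pics/top.png

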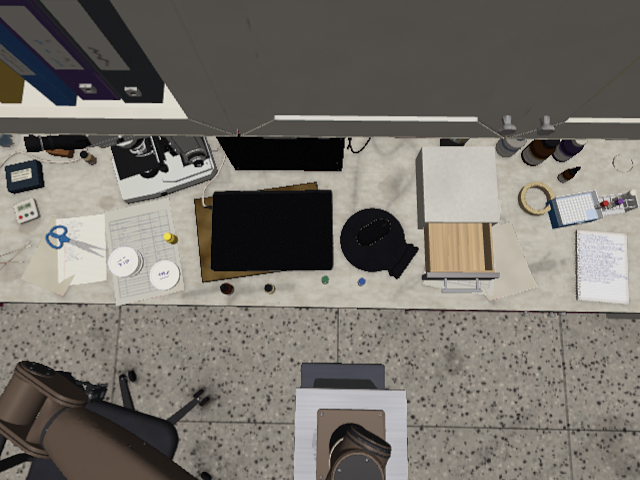

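Candidates: the bottle at scene (239,267) / top (269,288), with a straw body; the yellow look-alike at scene (186,212) / top (169,238); the dropper at scene (200,255) / top (227,289); vials with green and blue caps at scene (299,284) and (337,299); and small background bottles at scene (173,158) and (195,152). By the description I choose (239,267), and I'll check it in one crop.

```bash
python3 - <<'E'
from h import *
a=cam("scene");t=cam("top")
A=cv2.resize(a["img"][190:320,150:360],None,fx=3.8,fy=3.8,interpolation=cv2.INTER_CUBIC)
B=cv2.resize(t["img"][225:300,160:400],None,fx=3.3,fy=1.3*2.54,interpolation=cv2.INTER_CUBIC)[:, :A.shape[1]]
A=A[:490];save("crop",A);print(A.shape)
for n,u,v,z in(("oil",269,288,.062),("drop",227,289,.06),("yel",169,238,.06),("g",325,280,.047),("b",361,282,.047)):
    print(n,onz(t,u,v,z).round(4))
for n,u,v in(("oil",239,277),("drop",201,263),("g",299,291)): print(n,onz(a,u,v,0).round(4))
# drawer: unit top corners z=.105, panel top z=.092
for n,u,v,z in(("uFL",422,220,.105),("uFR",499,222,.105),("uBL",422,147,.105),("pL",426,276,.092),("pR",495,276,.092),("hL",443,287,.067),("hR",480,288,.067)):
    print(n,onz(t,u,v,z).round(4))
save("tcrop",cv2.resize(t["img"][205:300,405:515],None,fx=6,fy=6,interpolation=cv2.INTER_CUBIC))
E
```

```text
(490, 798, 3)
oil [0.4314 0.2362 0.062 ]
drop [0.4268 0.3571 0.06  ]
yel [0.5734 0.5355 0.06  ]
g [0.4581 0.0762 0.047 ]
b [ 0.4539 -0.028   0.047 ]
oil [ 0.432  0.247 -0.   ]
drop [0.4292 0.3705 0.    ]
g [0.4635 0.084  0.    ]
uFL [ 0.6266 -0.1962  0.105 ]
uFR [ 0.6236 -0.4125  0.105 ]
uBL [ 0.8448 -0.2014  0.105 ]
pL [ 0.4692 -0.2062  0.092 ]
pR [ 0.472 -0.398  0.092]
hL [ 0.4413 -0.2588  0.067 ]
hR [ 0.44  -0.363  0.067]
```

View pics/crop.png

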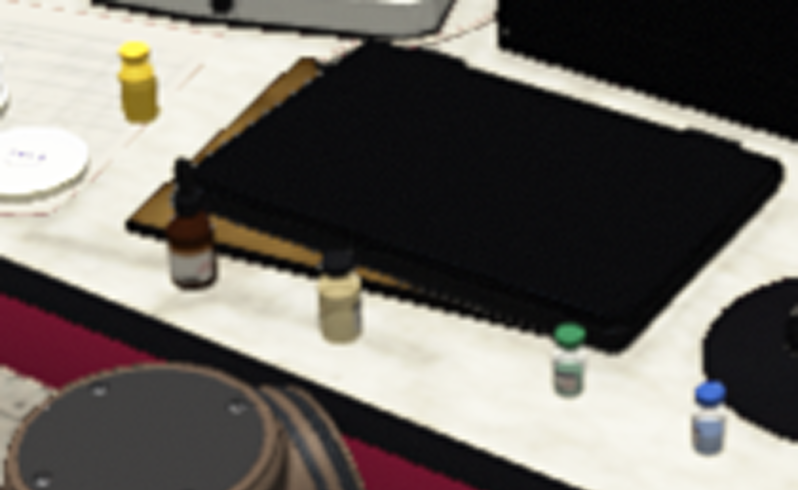

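View pics/tcrop.png

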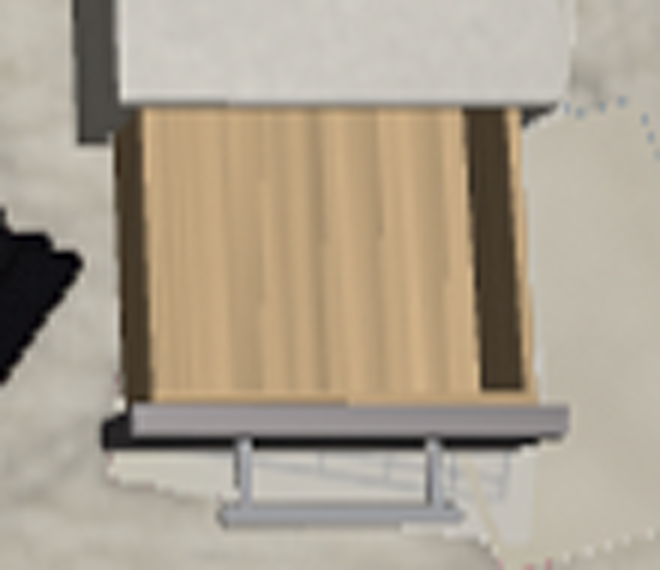

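The crop shows a straw-coloured body with a plain dark cap at crop (340,300), between the dropper (190,250) and the vials (568,365) and (708,420), so the choice holds. The drawer view shows the panel, the handle centred near crop (340,513), and the floor clear. The heights, reach and sizes all fit: unit 0.216 wide, handle 0.105.

>>> send_rows(
  series=[
    [[0,0,0,0,0,-0.139,1],[0,0,0,0,0,-0.139,1],[-3,-5,0.3,0,0,0,1],[-3,-5,0.3,0,0,0,1],[-3,-5,0.3,0,0,0,1],[-3,-5,0.3,0,0,0,1],[-3,-5,0.3,0,0,0,1],[-3,-5,0.3,0,0,0,1],[-3,-5,0.3,0,0,0,1],[-3,-5,0.3,0,0,0,1]],
  ],
)

```text
time: 1.45
eef_pos: [0.426, 0.247, 0.2073]
tcp_rot: [0.0, 1.0, 0.0, 0.0]
contact_force: [-0.6, 0.1, -0.1]
opening: 1.004
finger_force: 0.0
```

>>> send_rows(
  series=[
    [[0,0,0,0,0,0,1],[0,0,0,0,0,0,1]],
  ],
)

```text
time: 1.7
eef_pos: [0.4252, 0.2489, 0.2072]
tcp_rot: [0.001, 1.0, 0.0, -0.0]
contact_force: [0.5, -0.0, 0.6]
opening: 1.0
finger_force: 0.0
```

```bash
python3 - <<'E'
from h import *
w=cam("wrist");save("w1",w["img"]);s=ctrl.get_state();print(s["eef_pos"],s["tcp_rot"],s["time"])
print(-w["R"].T@w["t"],w["R"][2], proj(w,[.434,.24,.062]),proj(w,[.434,.24,0]))
E
```

```text
[0.42489399 0.24944727 0.20725961] [ 2.82547050e-05  9.99999961e-01  1.70255444e-04 -2.20315554e-04] 1.75
[0.35136362 0.24909874 0.34979811] [ 2.89568911e-01 -4.97524440e-04 -9.57157039e-01] (np.float64(305.51060074581824), np.float64(233.0432519331402)) (np.float64(307.3006914447306), np.float64(215.58287358431411))
```

View pics/w1.png

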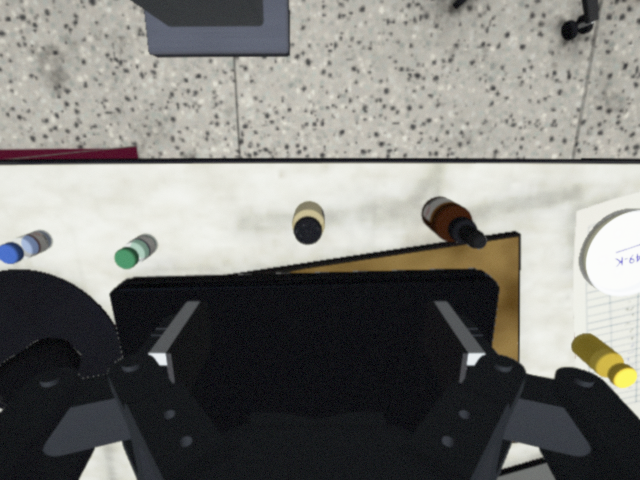

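The wrist view shows the oil bottle with its black cap at about (308,230), the dropper at (455,222), the yellow look-alike at (605,360), and the laptop edge at row ~272.

```bash
python3 - <<'E'
from h import *
w=cam("wrist");g=cv2.cvtColor(w["img"],cv2.COLOR_RGB2GRAY)
m=(g[205:255,280:335]<50).astype(np.uint8);n,l,st,ce=cv2.connectedComponentsWithStats(m)
i=1+np.argmax([st[k,4] for k in range(1,n)]);print(st[i],ce[i]+[280,205])
u,v=ce[i]+[280,205]
for z in(.048,.055,.062):print(onz(w,u,v,z).round(4))
t=cam("top");g=cv2.cvtColor(t["img"],cv2.COLOR_RGB2GRAY)
print("laptop edge",onz(w,308,275,.02)); print(proj(t,[.434,.244,.06]))
# drawer centre from handle/panel/unit (top crop pixels /6 + offset)
P=lambda x,y,z:onz(t,405+x/6,205+y/6,z).round(4)
for n,a in(("h",(340,513,.067+.0055)),("pL",(133,433,.092)),("pR",(568,433,.092)),("uL",(118,103,.105)),("uR",(560,103,.105)),("wl",(130,402,.083)),("wr",(537,402,.083)),("fl",(155,390,.022)),("fb",(145,108,.022)),("fr",(480,392,.022))):print(n,P(*a))
E
```

```text
[ 14  13  27  26 515] [306.90485437 230.13980583]
[0.4352 0.2413 0.048 ]
[0.4332 0.2415 0.055 ]
[0.4313 0.2417 0.062 ]
laptop edge [0.48820544 0.24121906 0.02      ]
(np.float64(266.3980825662351), np.float64(287.09057964366957))
h [ 0.4318 -0.3095  0.0725]
pL [ 0.466  -0.2094  0.092 ]
pR [ 0.4689 -0.4107  0.092 ]
uL [ 0.6204 -0.2036  0.105 ]
uR [ 0.6231 -0.4106  0.105 ]
wl [ 0.4815 -0.2103  0.083 ]
wr [ 0.4843 -0.4004  0.083 ]
fl [ 0.4947 -0.2358  0.022 ]
fb [ 0.6367 -0.2347  0.022 ]
fr [ 0.496  -0.3947  0.022 ]
```

>>> send_rows(
  series=[
    [[-0.75,-0.9,1,0,0,0,1],[0,0,4,0,0,0,1],[0,0,4,0,0,0,1],[0,0,4,0,0,0,1],[0,0,3.5,0,0,0,1],[0,0,2,0,0,0,1],[0,0,1,0,0,0,1],[0,0,0,0,0,0,1]],
  ],
)

```text
time: 2.85
eef_pos: [0.4325, 0.2397, 0.0117]
tcp_rot: [0.0, 1.0, -0.0, -0.001]
contact_force: [-0.1, -0.6, -0.3]
opening: 1.003
finger_force: 0.0
```

>>> send_rows(
  series=[
    [[0,0,0,0,0,0,0],[0,0,0,0,0,0,-0.5],[0,0,0,0,0,0,-1],[0,0,0,0,0,0,-1],[0,0,0,0,0,0,-1],[0,0,0,0,0,0,-1]],
  ],
  force=30,
)

```text
time: 3.6
eef_pos: [0.4335, 0.2399, 0.0131]
tcp_rot: [0.0, 1.0, 0.0, 0.001]
contact_force: [-1.7, 0.3, 5.3]
opening: 0.328
finger_force: 29.7
```

>>> send_rows(
  series=[
    [[0,0,-1,0,0,0,-1],[0,0,-3,0,0,0,-1],[0,0,-5,0,0,0,-1],[0,0,-5,0,0,0,-1],[0,0,-3,0,0,0,-1],[0,0,0,0,0,0,-1]],
  ],
)

```text
time: 4.35
eef_pos: [0.4345, 0.2403, 0.1854]
tcp_rot: [0.0, 1.0, 0.001, 0.003]
contact_force: [0.2, 1.4, -0.9]
opening: 0.331
finger_force: 29.6
```

>>> send_rows(
  series=[
    [[-1,-4,0,0,0,0,-1],[-1.2,-5.7,0,0,0,0,-1],[-1.2,-5.7,0,0,0,0,-1],[-1.2,-5.7,0,0,0,0,-1],[-1.2,-5.7,0,0,0,0,-1],[-1.2,-5.7,0,0,0,0,-1],[-1.2,-5.7,0,0,0,0,-1],[-1.2,-5.7,0,0,0,0,-1],[-1.2,-5.7,0,0,0,0,-1],[-1.1,-5.3,0,0,0,0,-1]],
  ],
)

```text
time: 5.6
eef_pos: [0.5485, -0.3107, 0.1794]
tcp_rot: [0.001, 1.0, 0.001, -0.002]
contact_force: [0.8, 0.4, 0.9]
opening: 0.329
finger_force: 29.8
```

>>> send_rows(
  series=[
    [[0,0,0,0,0,0,-1],[0,0,0,0,0,0,-1]],
  ],
)

```text
time: 5.85
eef_pos: [0.5484, -0.3084, 0.1799]
tcp_rot: [0.001, 1.0, 0.001, -0.002]
contact_force: [-0.2, -0.6, 0.1]
opening: 0.331
finger_force: 29.8
```

```bash
python3 - <<'E'
from h import *
s=ctrl.get_state();print(s["eef_pos"],s["opening"],s["finger_force"])
w=cam("wrist");a=cam("scene");save("w2",np.hstack([cv2.resize(w["img"],(400,300)),cv2.resize(a["img"][150:390,320:640],(400,300))]))
E
```

```text
[ 0.54839227 -0.30839317  0.17994169] 0.3310738393273144 29.82237607240677
```

View pics/w2.png

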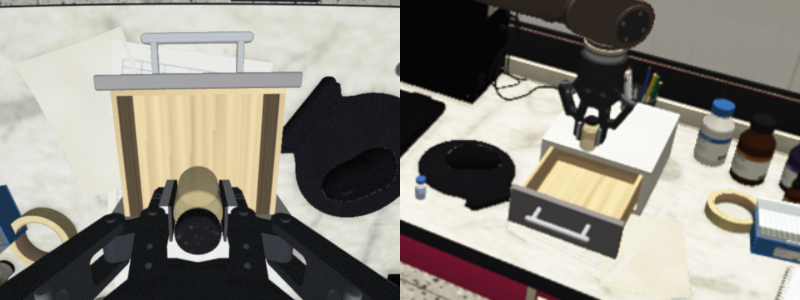

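The bottle is held upright between the pads (left image, about (198,205)) and centred over the open drawer. I'll lower it now.

>>> send_rows(
  series=[
    [[0,0,3,0,0,0,-1],[0,0,4,0,0,0,-1],[0,0,4,0,0,0,-1],[0,0,2,0,0,0,-1],[0,0,0.8,0,0,0,-1],[0,0,0.3,0,0,0,-1],[0,0,0,0,0,0,-1]],
  ],
)

```text
time: 6.82
eef_pos: [0.5503, -0.3099, 0.0428]
tcp_rot: [0.0, 1.0, -0.001, 0.001]
contact_force: [0.1, -0.4, 0.3]
opening: 0.336
finger_force: 29.8
```

>>> send_rows(
  series=[
    [[0,0,0.2,0,0,0,-1],[0,0,0,0,0,0,-1]],
  ],
)

```text
time: 7.08
eef_pos: [0.5497, -0.3096, 0.0399]
tcp_rot: [0.0, 1.0, -0.0, 0.0]
contact_force: [0.1, -0.6, -0.1]
opening: 0.33
finger_force: 29.8
```

>>> send_rows(
  series=[
    [[0,0,0.2,0,0,0,-1],[0,0,0.1,0,0,0,-1],[0,0,0,0,0,0,-1]],
  ],
)

```text
time: 7.45
eef_pos: [0.5493, -0.3093, 0.0361]
tcp_rot: [0.0, 1.0, 0.0, -0.0]
contact_force: [-0.2, 0.7, 0.3]
opening: 0.332
finger_force: 29.8
```

>>> send_rows(
  series=[
    [[0,0,0.1,0,0,0,-1],[0,0,0,0,0,0,-1]],
  ],
)

```text
time: 7.7
eef_pos: [0.5495, -0.3093, 0.0353]
tcp_rot: [0.0, 1.0, 0.0, -0.0]
contact_force: [-0.6, -0.1, 0.8]
opening: 0.328
finger_force: 29.8
```

>>> send_rows(
  series=[
    [[0,0,0.1,0,0,0,-1],[0,0,0,0,0,0,-1]],
  ],
)

```text
time: 7.95
eef_pos: [0.5498, -0.3094, 0.0351]
tcp_rot: [0.0, 1.0, -0.0, 0.0]
contact_force: [-0.6, 1.8, 4.9]
opening: 0.332
finger_force: 30.1
```

>>> send_rows(
  series=[
    [[0,0,0.1,0,0,0,-1],[0,0,0,0,0,0,-1]],
  ],
)

```text
time: 8.2
eef_pos: [0.5505, -0.3094, 0.0351]
tcp_rot: [0.0, 1.0, -0.0, 0.001]
contact_force: [-1.1, 3.4, 8.4]
opening: 0.33
finger_force: 30.5
```

Contact with the floor. Back off a hair, open gently and rise.

>>> send_rows(
  series=[
    [[0,0,-0.2,0,0,0,-1],[0,0,0,0,0,0,-0.2],[0,0,0,0,0,0,0.2],[0,0,0,0,0,0,0.5],[0,0,0,0,0,0,0.6],[0,0,0,0,0,0,0.6]],
  ],
)

```text
time: 8.95
eef_pos: [0.5494, -0.3094, 0.0353]
tcp_rot: [0.0, 1.0, 0.0, -0.0]
contact_force: [0.4, 0.3, -0.1]
opening: 0.799
finger_force: 0.0
```

>>> send_rows(
  series=[
    [[0,0,-1,0,0,0,0.6],[0,0,-3,0,0,0,0.6],[0,0,-4,0,0,0,0.6],[0,0,-5,0,0,0,0.6],[0,0,-4,0,0,0,0.6],[0,0,0,0,0,0,0.6]],
  ],
)

```text
time: 9.7
eef_pos: [0.5517, -0.311, 0.2116]
tcp_rot: [0.0, 1.0, -0.003, 0.004]
contact_force: [0.5, -1.5, -0.4]
opening: 0.795
finger_force: 0.0
```

```bash
python3 - <<'E'
from h import *
s=ctrl.get_state();print(s["time"],s["eef_pos"],s["opening"],s["finger_force"])
w=cam("wrist");a=cam("scene");save("w3",np.hstack([cv2.resize(w["img"],(400,300)),cv2.resize(a["img"][230:365,390:570],(400,300))]))
P=lambda u,v,z:onz(w,u,v,z).round(4)
print("cap expected",proj(w,[.55,-.309,.084]),"handle expected",proj(w,[.432,-.31,.0725]))
E
```

```text
9.7 [ 0.55167653 -0.3109961   0.21159761] 0.7951795867988458 0.0
cap expected (np.float64(320.1609071778233), np.float64(224.7456147499108)) handle expected (np.float64(318.82073365676825), np.float64(57.97576493931217))
```

View pics/w3.png

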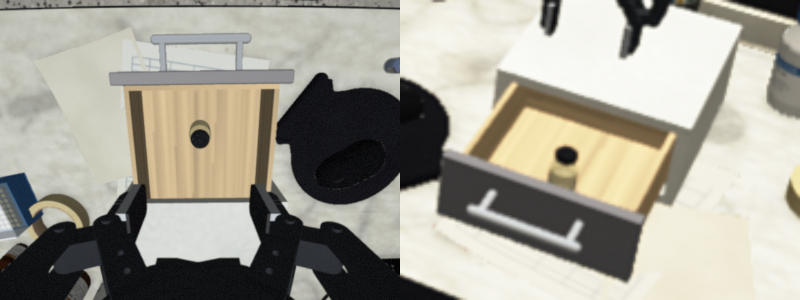

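The bottle stands free on the drawer floor, at left image (200,134) and right image (566,165). The handle is at left (202,38), close to where I predicted it. Next, shut the fingers, go down in front of the bar and push.

>>> send_rows(
  series=[
    [[3,0,0,0,0,0,-1],[4,0,0,0,0,0,-1],[5,0,0,0,0,0,-1],[4,0,0,0,0,0,-1],[0,0,0,0,0,0,-1],[0,0,0,0,0,0,-1]],
  ],
)

```text
time: 10.55
eef_pos: [0.3894, -0.3089, 0.2043]
tcp_rot: [0.001, 1.0, 0.001, -0.0]
contact_force: [-0.5, 0.7, -0.1]
opening: 0.002
finger_force: 0.0
```

>>> send_rows(
  series=[
    [[0,0,3,0,0,0,-1],[0,0,4,0,0,0,-1],[0,0,4,0,0,0,-1],[0,0,3.2,0,0,0,-1],[0,0,2,0,0,0,-1],[0,0,0,0,0,0,-1]],
  ],
)

```text
time: 11.3
eef_pos: [0.3892, -0.3078, 0.041]
tcp_rot: [-0.0, 1.0, 0.002, -0.002]
contact_force: [-0.9, 0.5, -0.4]
opening: -0.002
finger_force: 0.0
```

>>> send_rows(
  series=[
    [[-0.5,0,0,0,0,0,-1],[-0.5,0,0,0,0,0,-1],[-0.5,0,0,0,0,0,-1],[-0.5,0,0,0,0,0,-1],[-0.5,0,0,0,0,0,-1]],
  ],
)

```text
time: 11.92
eef_pos: [0.4149, -0.3093, 0.0436]
tcp_rot: [0.0, 1.0, -0.0, 0.0]
contact_force: [0.7, 0.7, -0.3]
opening: 0.002
finger_force: 0.0
```

>>> send_rows(
  series=[
    [[-0.4,0,0,0,0,0,-1],[-0.5,0,0,0,0,0,-1],[-0.6,0,0,0,0,0,-1],[-0.7,0,0,0,0,0,-1],[-0.8,0,0,0,0,0,-1],[-0.8,0,0,0,0,0,-1],[-0.8,0,0,0,0,0,-1],[-0.8,0,0,0,0,0,-1],[-0.8,0,0,0,0,0,-1],[-0.8,0,0,0,0,0,-1]],
  ],
)

```text
time: 13.18
eef_pos: [0.4849, -0.3092, 0.0432]
tcp_rot: [0.0, 1.0, 0.0, -0.0]
contact_force: [-0.7, 0.3, 0.4]
opening: 0.002
finger_force: 0.6
```

>>> send_rows(
  series=[
    [[-0.8,0,0,0,0,0,-1],[-0.8,0,0,0,0,0,-1],[-0.7,0,0,0,0,0,-1],[-0.7,0,0,0,0,0,-1],[-0.6,0,0,0,0,0,-1],[-0.5,0,0,0,0,0,-1],[-0.5,0,0,0,0,0,-1],[-0.4,0,0,0,0,0,-1],[-0.3,0,0,0,0,0,-1],[0,0,0,0,0,0,-1]],
  ],
)

```text
time: 14.42
eef_pos: [0.538, -0.3097, 0.0436]
tcp_rot: [0.0, 1.0, -0.0, 0.001]
contact_force: [-0.7, 0.9, 0.4]
opening: -0.007
finger_force: 0.0
```

>>> send_rows(
  series=[
    [[-0.3,0,0,0,0,0,-1],[-0.4,0,0,0,0,0,-1],[-0.4,0,0,0,0,0,-1],[-0.2,0,0,0,0,0,-1]],
  ],
)

```text
time: 14.92
eef_pos: [0.5509, -0.3095, 0.0434]
tcp_rot: [0.0, 1.0, -0.0, 0.0]
contact_force: [-1.6, -0.3, 0.2]
opening: -0.002
finger_force: 0.5
```

>>> send_rows(
  series=[
    [[-0.2,0,0,0,0,0,-1],[-0.2,0,0,0,0,0,-1]],
  ],
)

```text
time: 15.18
eef_pos: [0.5546, -0.3094, 0.0434]
tcp_rot: [0.0, 1.0, -0.0, 0.0]
contact_force: [-1.2, 0.3, 1.2]
opening: 0.0
finger_force: 0.5
```

```bash
python3 - <<'E'
from h import *
s=ctrl.get_state();print(s["time"],s["eef_pos"],s["contact_force"])
w=cam("top");a=cam("scene");save("w4",np.hstack([cv2.resize(w["img"][130:310,390:540],(400,480)),cv2.resize(a["img"][200:365,390:570],(400,480))]))
E
```

```text
15.175 [ 0.55458583 -0.30939921  0.04335932] [-1.17097575  0.27676101  1.19223563]
```

View pics/w4.png

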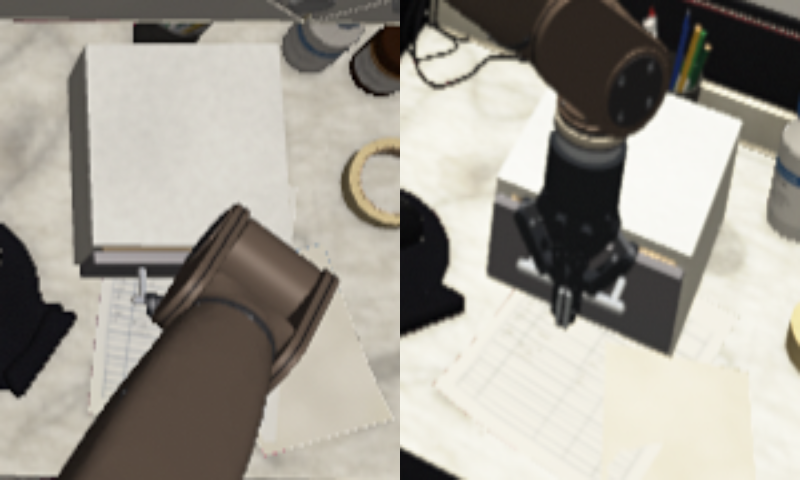

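The drawer is nearly shut, with a sliver of the gap still open in the left image near (150,248). I'll push on to the stop.

>>> send_rows(
  series=[
    [[-0.3,0,0,0,0,0,-1],[-0.3,0,0,0,0,0,-1],[0,0,0,0,0,0,-1]],
  ],
)

```text
time: 15.65
eef_pos: [0.5571, -0.3092, 0.0431]
tcp_rot: [-0.0, 1.0, 0.001, -0.005]
contact_force: [-11.4, -0.3, 7.0]
opening: -0.0
finger_force: 6.0
```

>>> send_rows(
  series=[
    [[-0.3,0,0,0,0,0,-1],[-0.3,0,0,0,0,0,-1],[0,0,0,0,0,0,-1]],
  ],
)

```text
time: 16.02
eef_pos: [0.5572, -0.3091, 0.0432]
tcp_rot: [-0.001, 1.0, 0.003, -0.013]
contact_force: [-31.1, 0.5, 18.2]
opening: -0.003
finger_force: 15.5
```

It has hit the solid stop. Back away and check.

>>> send_rows(
  series=[
    [[0.6,0,0,0,0,0,-1],[0.8,0,0,0,0,0,-1],[3,0,0,0,0,0,-1],[4,0,0,0,0,0,-1],[3,0,-2,0,0,0,-1],[0,4,-4,0,0,0,-1],[0,6,-3,0,0,0,-1],[0,6,-3,0,0,0,-1],[0,6,-2,0,0,0,-1],[0,0,0,0,0,0,-1]],
  ],
)

```text
time: 17.27
eef_pos: [0.4539, -0.0952, 0.1811]
tcp_rot: [-0.003, 1.0, -0.001, 0.003]
contact_force: [0.1, 0.4, -0.1]
opening: 0.003
finger_force: 0.0
```

```bash
python3 - <<'E'
from h import *
s=ctrl.get_state();print(s["time"],s["eef_pos"],s["contact_force"])
w=cam("top");a=cam("scene");save("w5",np.hstack([cv2.resize(w["img"][130:310,390:540],(400,480)),cv2.resize(a["img"][200:365,390:570],(400,480))]))
E
```

```text
17.275 [ 0.45385319 -0.09524249  0.18110694] [ 0.10840894  0.39891122 -0.12930628]
```

View pics/w5.png

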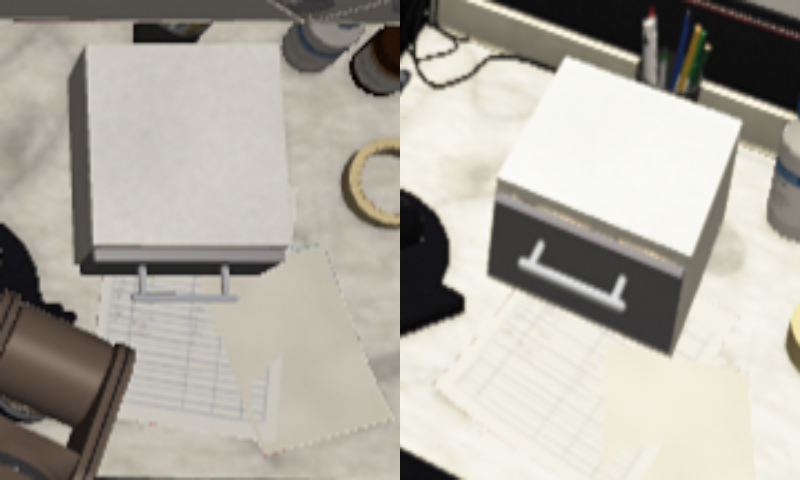

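The drawer front sits flush against the unit (left (190,255), right (590,235)), and the arm is clear of it.

```bash
python3 -c "
from plant import ctrl
print(ctrl.sign_off())"
```

```text
the job is handed in; nothing more can be done
None
```

The oil bottle was standing upright on the drawer floor when I let it go, I slid the drawer gently to its solid stop, and I handed the job in at about 17 s with the arm clear; the verdict wasn't shown, I couldn't see the bottle once the drawer was shut, and nothing came near the dropper.

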